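Lock the copper relief down with the bench key

ROBOT

A 6-joint arm with a two-finger parallel gripper is mounted at the origin on the work surface. World frame = base frame: x ahead of the robot, y to its left, z up, the work surface at z = 0. Lengths are in m, angles in rad, forces in N, time in s.
With the tool pointing down it reaches from about 0.25 to 0.8 m from the base axis. Payload 3.9 kg.
Tool frame: the origin (TCP) lies at the very end of the fingers, on their centre line; the grasp point (between the pads) lies 19 mm behind it; z points along the fingers, y is the line along which they close (so a half turn about z gives the same grasp; the last joint's range is limited). The gripper opens to 85 mm and grips with 20 to 120 N. Pads are 22 mm wide; open, the fingers measure 114 mm over their backs; the gripper's body (76 mm by 85 mm) begins 54 mm behind the grasp point. The pads swing forward as they close: fully open they stand 13 mm farther back than shut.
Start: joints at [-1.202, 0.26, -0.138, 1.173, 0, 1.571], TCP at [0.189, -0.49, 0.231] pointing down, gripper open.
Joint ranges: [-2.78, 2.78], [-0.83, 1.72], [-1.28, 1.37], [-1.9, 2.12], [-1.57, 1.48], [-3.14, 3.14]. Speed limits (rad/s): [2.57, 2.57, 3.14, 3.14, 3.14, 3.14].

INTERFACE

Orientations are given as a unit quaternion [w, x, y, z].
In Python, from rig import env, get_image, camera_info, ticket gives the robot as it stands.
- The arm moves only by the shell command python3 -m jog 'ROWS' [OPENING] [FORCE]. ROWS is JSON, a list of rows, each a list of 6 numbers: the shift along the world's x, y, z in cm, then the turn, a rotation vector about the world's x, y, z in rad. A call has 1 to 5 rows; each row is the pose to reach, as a shift and turn from the pose commanded when the call began; what a row does not reach only later rows make up. A row lasts 1/10 s, in which the tool goes at most 50 mm and 8.59 degrees, less where a joint would pass 70% of its speed; a pose out of reach is approached as far as the arm can. A call with a gripper value outside its range is refused whole. OPENING is the opening in per cent of the stroke, from 0 (shut) to 100 (fully open), set as the call begins (- or left out, the last holds). The fingers move at their own pace and stop on an object; FORCE is the grip in N (left out, the last holds). Time passes only in rows, so rows that repeat a pose let the fingers close. It gives the time, the measured TCP pose, the force, the opening and the grip force at its end, in the units of the state.
- env.observe(): the state, without advancing time (a new reading comes with each control period).
- get_image(name): name is "scene" or "top" or "wrist"; returns the picture (480x640x3 uint8, red, green, blue); there is no depth.
- camera_info(name): a dict with "intrinsics" (3x3 intrinsics, pixels), "dist_coeffs" ([k1, k2, p1, p2, k3] as OpenCV has them; the pictures are not rectified), "world_from_camera" (4x4, takes a point from camera to world coordinates); the wrist camera has in their place "hand_eye" (4x4, takes a point from camera to tool coordinates, whose origin is the TCP and whose axes are the flange's). Camera axes: x right, y down, z forward; pixel columns grow to the right and rows downward; lengths in m; the calibration is good to about 2 mm. A picture is of the moment at which its call begins: read the wrist's pose just before it. camera_info takes no time and is no camera call.
- ticket.sign_off(): hands the job in; it is judged then, once.
The state is a dict: "t": time; "joint_pos": joint angles; "qd": joint speeds; "effort": joint torques, N m; "eef_pos": TCP position; "orientation": TCP orientation; "wrist_force": force on the tool from outside, world axes, zero at the start; "wrist_torque": the same for the moment, N m; "finger_gap": finger opening in m; "grip_force": force on a finger pad.
Only numpy, scipy, OpenCV 4.12 (cv2) and the standard library are available. Lean on these libraries where they do the work, as an engineer would, in place of code of your own. Each camera call takes 0.05 s, during which the arm holds its last target. There are 200 camera calls.

TASK

Two copper plates lie in the beds on either side of a lock. Take the key from the punch block, put it down into the lock, feel for the hidden keyway by turning it gently back and forth until it drops in, then turn it to slide the bolt fully over the plate with the raised relief (not the plain one). While feeling for it press only lightly on the lock. Leave the key standing in the lock, let go, and leave everything else where it lies.

Things in the scene. Friction and masses are not known exactly. Their poses are not given: they have to be found in the camera images.
- key: Steel T-key, 88 mm tall, about 110 g, upright in the punch block at the start. Origin: centre of its lower end; z up the shaft; x along blade and grip. From below: flat blade 24 (x) x 6 (y) x 14 mm tall, round shaft 12 mm in diameter up to 62 mm (collar 16 mm wide at 58-62 mm), flat grip 44 (x) x 12 (y) x 26 mm tall (62 to 88 mm, centre 75 mm). Same after half a turn.
- block: Fixed dark wooden punch block 130 (x) x 70 (y) x 45 mm tall, origin at the centre of its underside. The key stands 34 mm deep in an oblong hole (27 x 15 mm, long way along the block's x) at x = -30 mm, its lower end 11 mm above the block's underside. Short punches stand fixed in the block at x = +30 to +50 mm, up to 75 mm above its underside.
- board: Fixed wooden holding board 130 (x) x 290 (y) mm, origin at the centre of its underside on the table. In the middle a dark steel bridge 80 (x) x 70 (y) mm, top 75 mm up, with the lock's round bore on the z axis; a bed on each side (+y and -y), bed floor 20 mm up, rim 28 mm up. Under the bridge's top runs the steel bolt, along y.
- mouth (a point): Centre of the lock's round bore at the bridge's top face, 75 mm above the board's underside; axes as the board's. Bore 27 mm in diameter with a 3 mm chamfer; a black dust seal, which the key passes without resistance, hides the inside. Inside, a turning barrel with a slot for the blade (see face).
- face (a point): On the bore's axis, 14 mm below the mouth: the barrel's flat face, which stops the key. Across it runs a slot 11 mm wide and 14 mm deep (floor 28 mm below the mouth), reaching the bore wall at both ends. Its direction is hidden, drawn anew each time within 0.65 rad either way of the board's x axis (this point's axes are the board's). The key drops in when its blade is within about 0.15 rad.
- barrel (a point): Bottom of the slot, on the bore's axis, 28 mm below the mouth; fixed, axes as the board's. Rubbing on the barrel's face with a light push does not turn the barrel. With the key in the slot the barrel turns against about 0.15 N m of friction, stays where it is left, and has stops 0.95 rad either way from its start, whatever the slot's direction.
- bolt (a joint): Position of the steel bolt (24 mm wide, 8 mm thick, 28 to 36 mm above the board's underside), in m along the board's +y; 0 at the start, with its ends level with the bridge's sides. Turning the engaged key anticlockwise seen from above moves it to +y, clockwise to -y, 16 mm per rad, to stops at about +-15 mm. At a stop it reaches over the inner edge of the plate on that side, 3 mm above it.
- relief: Copper plate 85 (x) x 90 (y) x 5 mm with a ring of six small raised domes round a bigger one (8 and 12 mm high), lying loose in one of the two beds, about 83 mm from the lock. Origin: centre of its underside. This is the plate to lock down; it may be in either bed.
- slab: Plain flat copper plate 85 (x) x 90 (y) x 5 mm, lying loose in the other bed. Origin: centre of its underside.
- hammer: Bystander: a hammer about 260 mm long lying on the table, to the left of the board.
- jar: Bystander: a closed glass jar, 60 mm in diameter, 80 mm tall, on the table to the left, near the robot. Origin: centre of its underside.
- mallet_head: Bystander: a loose round wooden mallet head, 66 mm in diameter, 58 mm tall, on the table to the far right. Origin: centre of its underside.
Not all that is in view belongs to the job. Several things have the shape of the key; the one meant has the colours described above.

How it is judged:
On the way, in this order (a step that is already met when the one before it is completed fails the run):
1. the key is lifted clear of the punch block (height (world z) of key above 0.05 m), for 0.1 s.
2. the key has dropped into the keyway, upright in the lock (z of key in the frame of board below 0.052 m and horizontal distance between key and mouth below 0.006 m and angle between key's own z axis and vertical below 0.2 rad), for 0.1 s.
3. the bolt is over the relief plate (((y of relief in the frame of board above 0 m and value of joint bolt above 0.012 m) or (y of relief in the frame of board below 0 m and value of joint bolt below -0.012 m))), for 0.2 s.
At the end, for the whole second after the job is handed in: The bolt is slid at least 12 mm towards the bed that holds the relief plate; the key stands still in the keyway, its lower end less than 52 mm above the board's underside, within 6 mm of the lock's axis and leaning less than 0.2 rad; the relief plate is within 12 mm of where it began (all of step 2 and ((y of relief in the frame of board above 0 m and value of joint bolt above 0.012 m) or (y of relief in the frame of board below 0 m and value of joint bolt below -0.012 m)) and linear speed of key below 0.02 m/s and distance of relief from where it was at the start of the episode below 0.012 m); the robot touches nothing.
It fails at once if the key is pressed hard on the lock (over 70 N) while it is not in the keyway (contact force between key and board above 70 N and z of key in the frame of board above 0.058 m).
It fails at once if a plate is shifted more than 12 mm (distance of any of relief, slab from where it was at the start of the episode above 0.012 m).
It fails at once if a bystander is shifted more than 30 mm (distance of any of hammer, jar, mallet_head from where it was at the start of the episode above 0.03 m).
It also fails if it takes over 67 s, if anything falls off the work surface, if the arm or the gripper's body presses on something with over 40 N, if the wrist force passes 120 N, or if a joint passes its speed limit or range.

## Working session

There is one attempt and no reset: what is moved stays moved. The work goes in short steps, Python scripts to look and compute and a shell command to move; the robot and the scene stay as the last step left them, time stands still between calls to the robot, and variables do not carry over. Pictures are saved under pics/ and viewed, at most 10 in all, crops included, and the job is handed in when it is done.

```bash
ls; mkdir -p pics; python3 - <<'E'
from rig import env,get_image,camera_info
import cv2,numpy as np
for n in ("top","scene"):
    im=get_image(n); cv2.imwrite(f"pics/{n}0.png",im[:,:,::-1])
    c=camera_info(n); print(n,np.round(c["intrinsics"],1).tolist(),c["dist_coeffs"],np.round(c["world_from_camera"],3).tolist())
print(camera_info("wrist")); s=env.observe(); print(s)
E
```

```text
pics
top [[598.7, 0.0, 327.4], [0.0, 598.7, 235.6], [0.0, 0.0, 1.0]] [-0.07933048  0.          0.          0.          0.        ] [[-0.021, -0.996, 0.085, 0.434], [-1.0, 0.022, 0.002, -0.009], [-0.004, -0.085, -0.996, 1.285], [0.0, 0.0, 0.0, 1.0]]
scene [[612.7, 0.0, 318.3], [0.0, 612.7, 239.7], [0.0, 0.0, 1.0]] [-0.00316048  0.          0.          0.          0.        ] [[0.782, 0.411, -0.469, 1.124], [0.624, -0.504, 0.598, -0.773], [0.01, -0.76, -0.65, 0.896], [0.0, 0.0, 0.0, 1.0]]
{'intrinsics': array([[391.03567755,   0.        , 320.63417221],
       [  0.        , 391.03567755, 237.41506342],
       [  0.        ,   0.        ,   1.        ]]), 'dist_coeffs': array([-0.07779314,  0.        ,  0.        ,  0.        ,  0.        ]), 'hand_eye': array([[-1.74285032e-05, -9.53284486e-01, -3.02073979e-01,
         7.69003756e-02],
       [ 9.99999993e-01,  1.98400082e-05, -1.20307202e-04,
         3.05867977e-04],
       [ 1.20680139e-04, -3.02073979e-01,  9.53284478e-01,
        -1.42970448e-01],
       [ 0.00000000e+00,  0.00000000e+00,  0.00000000e+00,
         1.00000000e+00]])}
{'t': 0.1, 'joint_pos': array([-1.20200457e+00,  2.60608855e-01, -1.39230312e-01,  1.17271223e+00,
        1.45628658e-05,  1.57077517e+00]), 'qd': array([-0.0006392 , -0.0011553 ,  0.00288586,  0.00122894, -0.00153655,
       -0.00093827]), 'effort': array([-5.01043924e-04, -4.06508410e+01,  2.54527366e+01,  1.00729940e-02,
        3.63655465e-05, -8.67766829e-06]), 'eef_pos': array([ 0.1890402, -0.4891281,  0.2305568]), 'orientation': array([-8.63996849e-04,  9.83044880e-01,  1.83363009e-01, -1.53731610e-04]), 'wrist_force': array([-0.23933982,  0.24279156, -0.8123793 ]), 'wrist_torque': array([-0.02057202, -0.01020167, -0.03788724]), 'grip_force': 0.0, 'finger_gap': 0.0853545693163548}
```

View pics/top0.png

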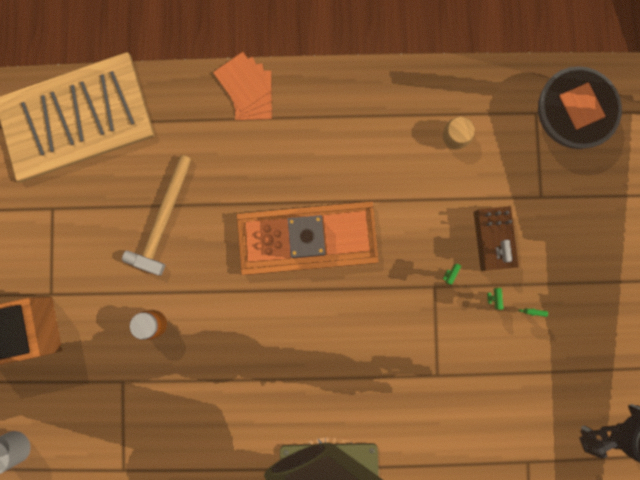

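View pics/scene0.png

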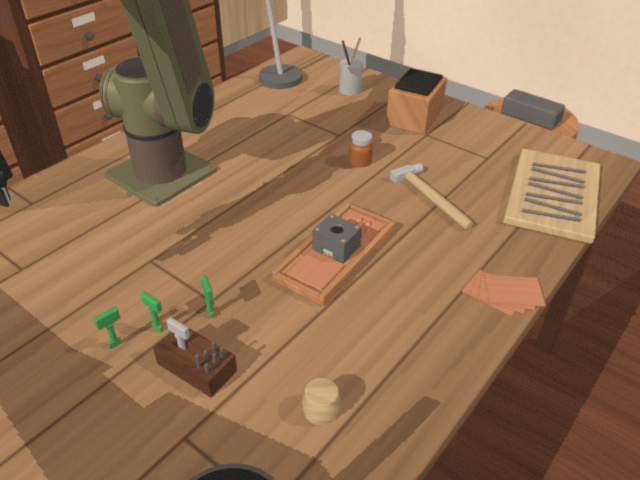

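The top view shows the board with the lock bore at about (307,236). The relief plate is in the image-left bed, at (267,239), which is world +y, and the plain slab is at (350,232). The key-shaped things are a grey key in the dark block at (504,250) and green keys at (453,273), (497,298) and (535,312). Only the grey one is steel and stands in the punch block. I'll confirm that in a crop and measure.

```bash
cat > h.py <<'E'
import cv2,numpy as np
from rig import env,get_image,camera_info
from scipy.spatial.transform import Rotation as R
def pose():
    s=env.observe(); q=s["orientation"]; T=np.eye(4); T[:3,:3]=R.from_quat([q[1],q[2],q[3],q[0]]).as_matrix(); T[:3,3]=s["eef_pos"]; return T
def cam(n,T=None):
    c=camera_info(n); return c["intrinsics"],c["dist_coeffs"],(c["world_from_camera"] if n!="wrist" else T@c["hand_eye"])
def plane(uv,z,n,T=None):
    K,d,W=cam(n,T); p=cv2.undistortPoints(np.float64(uv).reshape(-1,1,2),K,d)[:,0]
    r=np.c_[p,np.ones(len(p))]@W[:3,:3].T; o=W[:3,3]
    return o+r*((z-o[2])/r[:,2])[:,None]
def proj(P,n,T=None):
    K,d,W=cam(n,T); V=np.linalg.inv(W); return cv2.projectPoints(np.float64(P).reshape(-1,1,3),cv2.Rodrigues(V[:3,:3])[0],V[:3,3],K,d)[0][:,0]
def blobs(m,amin=30):
    cs,_=cv2.findContours(m.astype(np.uint8),cv2.RETR_EXTERNAL,cv2.CHAIN_APPROX_NONE)
    return [(cv2.contourArea(c),cv2.minAreaRect(c),c) for c in cs if cv2.contourArea(c)>amin]
E
python3 - <<'E'
from h import *
a=cv2.imread("pics/top0.png"); b=cv2.imread("pics/scene0.png")
A=cv2.resize(a[200:330,430:560],(390,390),interpolation=cv2.INTER_CUBIC)
B=cv2.resize(b[270:400,90:220+20],(400,390),interpolation=cv2.INTER_CUBIC)
cv2.imwrite("pics/crop1.png",np.hstack([A,B]))
def mk(im): 
    h=cv2.cvtColor(im,cv2.COLOR_BGR2HSV); return h
h=mk(a)
grey=(h[...,1]<60)&(h[...,2]>110)
for ar,r,c in blobs(grey,15):
    if 470<r[0][0]<530 and 200<r[0][1]<280: print("key",ar,r,plane([r[0]],.099,"top"))
gd=(h[...,1]<70)&(h[...,2]<120)
for ar,r,c in blobs(gd,200):
    if 280<r[0][0]<335 and 210<r[0][1]<265: print("bridge",ar,r,plane([r[0]],.075,"top"),plane(cv2.boxPoints(r),.075,"top").round(3).tolist())
bore=(h[...,2]<40)
for ar,r,c in blobs(bore,30):
    if 290<r[0][0]<325 and 220<r[0][1]<255: print("bore",ar,r,plane([r[0]],.075,"top"))
hs=mk(b); 
for ar,r,c in blobs((hs[...,1]<60)&(hs[...,2]>150),15):
    if 160<r[0][0]<200 and 310<r[0][1]<350: print("keyscene",ar,r,plane([r[0]],.09,"scene"))
for ar,r,c in blobs((hs[...,2]<40),15):
    if 325<r[0][0]<350 and 220<r[0][1]<240: print("borescene",ar,r,plane([r[0]],.075,"scene"))
# board frame
o=(h[...,0]<14)&(h[...,1]>150)&(h[...,2]>90)
for ar,r,c in blobs(o,2000):
    if 230<r[0][0]<380 and 200<r[0][1]<280: print("board",r,plane(cv2.boxPoints(r),.028,"top").round(3).tolist())
E
```

```text
key 105.5 ((507.24615478515625, 250.46923828125), (21.333974838256836, 6.077702045440674), 82.87498474121094) [[ 0.49744102 -0.36461295  0.099     ]]
bridge 1034.0 ((305.85516357421875, 236.2620849609375), (38.03483200073242, 32.38773727416992), 85.2363510131836) [[0.53666066 0.03737002 0.075     ]] [[0.573, 0.073, 0.075], [0.577, 0.007, 0.075], [0.5, 0.002, 0.075], [0.496, 0.068, 0.075]]
keyscene 262.0 ((178.9584197998047, 329.88653564453125), (31.33440589904785, 16.73380470275879), 58.570438385009766) [[ 0.50602359 -0.37062872  0.09      ]]
board ((305.9603271484375, 237.60397338867188), (65.27442932128906, 140.4992218017578), 84.2894058227539) [[0.595, 0.193, 0.028], [0.619, -0.104, 0.028], [0.481, -0.114, 0.028], [0.458, 0.181, 0.028]]
```

View pics/crop1.png

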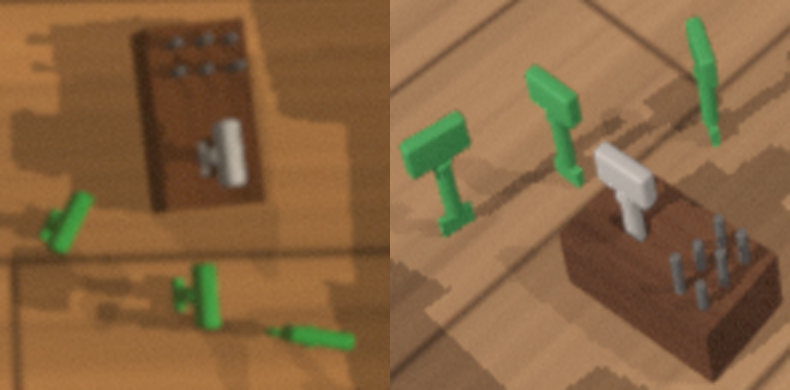

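The crop confirms it: the steel-grey key stands in the dark wooden block at (507,250) in the top view, and all the green ones are decoys. Key is at about (0.497, -0.364) with yaw about 0.1, and the lock is at about (0.537, 0.038). I'll move above the key.

```bash
python3 -m jog '[[4.4,1.8,0,0,0,-0.05],[8.8,3.6,0,0,0,-0.1],[13.2,5.4,0,0,0,-0.15],[17.6,7.2,0,0,0,-0.2],[22,9,0,0,0,-0.25]]' 100
python3 -m jog '[[4.4,1.8,0,0,0,-0.02],[8.8,3.5,0,0,0,-0.02],[8.8,3.5,0,0,0,-0.02],[8.8,3.5,0,0,0,-0.02]]'
python3 - <<'E'
from h import *
T=pose(); im=get_image("wrist")[:,:,::-1]; cv2.imwrite("pics/w1.png",im); np.save("w1.npy",T)
print(T.round(4).tolist())
print(proj([[.497,-.364,.099],[.497,-.364,.045]],"wrist",T))
h=cv2.cvtColor(im,cv2.COLOR_BGR2HSV)
for ar,r,c in blobs((h[...,1]<50)&(h[...,2]>140),200): print(ar,r)
E
```

```text
t: 0.6
eef_pos: [0.4106, -0.3985, 0.2309]
orientation: [-0.0, 0.998, 0.058, -0.0]
wrist_force: [0.3, -0.6, 0.3]
finger_gap: 0.0852
grip_force: 0.0
t: 1.0
eef_pos: [0.4978, -0.3637, 0.2302]
orientation: [-0.0, 0.999, 0.051, -0.001]
wrist_force: [-0.8, -1.2, -0.1]
finger_gap: 0.0857
grip_force: 0.0
[[0.9949, 0.101, -0.0019, 0.4978], [0.101, -0.9949, 0.0008, -0.3637], [-0.0018, -0.001, -1.0, 0.2302], [0.0, 0.0, 0.0, 1.0]]
[[320.56981722 225.18278474]
 [320.65140652 207.9917262 ]]
257.5 ((166.1673126220703, 353.2184143066406), (19.4084415435791, 42.760677337646484), 36.15818405151367)
871.5 ((325.5, 222.0), (60.0, 19.0), 90.0)
```

View pics/w1.png

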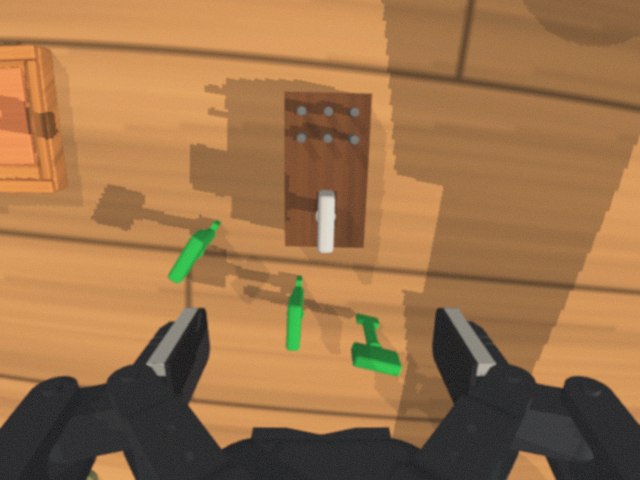

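The wrist view shows the steel key at (325,222), aligned with the image axis, so the yaw matches. The offset is about 5 px to the right.

```bash
python3 - <<'E'
from h import *
T=np.load("w1.npy"); im=cv2.imread("pics/w1.png"); h=cv2.cvtColor(im,cv2.COLOR_BGR2HSV)
for z in(.099,.09): print(plane([[325.5,222]],z,"wrist",T), plane([[325.5,192],[325.5,252]],z,"wrist",T)[:,:2].round(4).tolist())
# column extents of bright grip top
m=(h[...,1]<50)&(h[...,2]>140)
for r in (198,210,222,234,246): x=np.where(m[r,300:350])[0]+300; print(r,x.min(),x.max(),im[r,x.min()-2:x.max()+3,1])
E
```

```text
[[ 0.49975457 -0.36732144  0.099     ]] [[0.5217, -0.365], [0.4767, -0.3697]]
[[ 0.49729443 -0.36767745  0.09      ]] [[0.52, -0.3653], [0.4735, -0.3702]]
198 319 334 [ 77 107 142 167 182 192 201 203 202 207 206 209 206 209 207 206 192 151
 100  75]
210 319 334 [108 134 155 173 194 203 208 212 213 216 217 220 218 218 217 218 203 155
  99  75]
222 318 334 [ 80 106 134 160 181 199 206 209 212 211 217 217 219 219 218 219 217 189
 133  81  69]
234 318 333 [ 81 104 141 162 191 206 213 212 213 215 217 218 220 218 220 218 211 172
 121  86]
246 318 332 [100 118 147 171 192 206 211 211 213 214 219 219 222 219 218 216 200 151
 108]
```

```bash
python3 -m jog '[[0.2,-0.35,-4,0,0,0],[0.2,-0.35,-8,0,0,0],[0.2,-0.35,-11,0,0,0],[0.2,-0.35,-14,0,0,0],[0.2,-0.35,-16.3,0,0,0]]' 50
python3 -m jog '[[0,0,0,0,0,0],[0,0,0,0,0,0],[0,0,0,0,0,0],[0,0,0,0,0,0],[0,0,0,0,0,0]]' 0 80
```

```text
t: 1.55
eef_pos: [0.4964, -0.3685, 0.0665]
orientation: [-0.001, 0.999, 0.048, -0.001]
wrist_force: [-0.1, 0.1, -0.3]
finger_gap: 0.0429
grip_force: 0.0
t: 2.05
eef_pos: [0.4996, -0.3688, 0.0695]
orientation: [0.001, 0.999, 0.049, 0.001]
wrist_force: [-0.6, 0.2, -1.8]
finger_gap: 0.0111
grip_force: 79.6
```

```bash
python3 -m jog '[[0,0,2,0,0,0],[0,0,5,0,0,0],[0,0,8.5,0,0,0],[0,0,12,0,0,0],[0,0,14,0,0,0]]'
python3 -m jog '[[0,2,0,0,0,0],[0,6,0,0,0,0],[0.5,11,0,0,0,0],[1,16,0,0,0,0],[1.5,21,0,0,0,0]]'
python3 -m jog '[[0.5,5,0,0,0,0],[1,10,0,0,0,0],[1,11,0,0,0,0],[1,11,0,0,0,0]]'
python3 - <<'E'
from h import *
T=pose(); im=get_image("wrist")[:,:,::-1]; cv2.imwrite("pics/w2.png",im); np.save("w2.npy",T); print(T.round(4).tolist())
print(proj([[.537,.038,.075]],"wrist",T))
cv2.imwrite("pics/top2.png",get_image("top")[:,:,::-1]);cv2.imwrite("pics/sc2.png",get_image("scene")[:,:,::-1])
E
```

```text
t: 2.55
eef_pos: [0.5007, -0.3692, 0.2124]
orientation: [0.002, 0.999, 0.049, 0.002]
wrist_force: [-0.0, -0.5, -1.3]
finger_gap: 0.0109
grip_force: 79.6
t: 3.05
eef_pos: [0.5145, -0.1574, 0.2091]
orientation: [0.0, 0.999, 0.049, 0.001]
wrist_force: [0.9, 0.3, -1.9]
finger_gap: 0.0105
grip_force: 79.7
t: 3.45
eef_pos: [0.5246, -0.0472, 0.209]
orientation: [0.0, 0.999, 0.051, 0.001]
wrist_force: [1.1, -0.7, -1.0]
finger_gap: 0.0106
grip_force: 79.4
[[0.9947, 0.1026, 0.0013, 0.5246], [0.1026, -0.9947, -0.0005, -0.0472], [0.0013, 0.0006, -1.0, 0.209], [0.0, 0.0, 0.0, 1.0]]
[[204.70191137 195.6570094 ]]
```

View pics/w2.png

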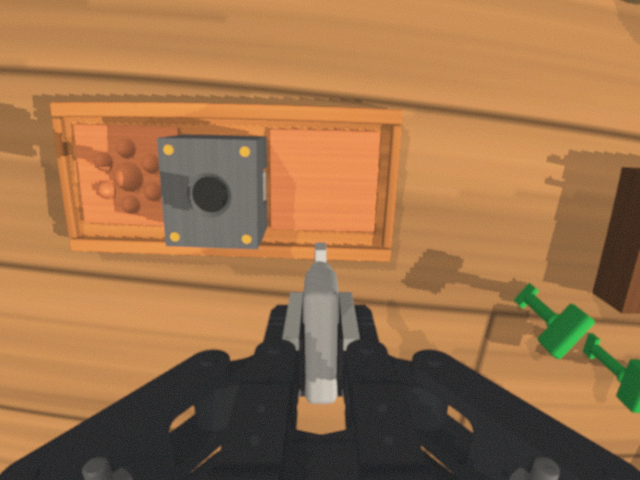

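The wrist view shows the bore at (210,194) with four yellow screws around it. The domes are in the left (+y) bed. The key is held, with its blade tip near (320,248).

```bash
python3 - <<'E'
from h import *
T=np.load("w2.npy"); im=cv2.imread("pics/w2.png"); h=cv2.cvtColor(im,cv2.COLOR_BGR2HSV)
roi=np.zeros(im.shape[:2],bool); roi[165:225,180:245]=1
for ar,r,c in blobs((h[...,2]<45)&roi,200):
    p=plane(c[:,0].astype(float),.075,"wrist",T); e=cv2.minEnclosingCircle(np.float32(p[:,:2]*1000)); print("bore",ar,r,e, plane([r[0]],.075,"wrist",T))
roi[:]=0; roi[130:255,155:275]=1
sc=[]
for ar,r,c in blobs((h[...,0]>18)&(h[...,0]<35)&(h[...,1]>120)&(h[...,2]>140)&roi,15): sc.append(plane([r[0]],.075,"wrist",T)[0]); print(r[0],sc[-1].round(4))
sc=np.array(sc); print("mean",sc.mean(0))
A=T[:3,3]+T[:3,:3]@[0,0,.056]
print("bladebottom exp px",proj([A,T[:3,3]-[0,0,-.03]],"wrist",T))
K=(h[...,1]<40)&(h[...,2]>120); ys=np.where(K[240:300,300:345].any(1))[0]+240
for y in (ys[0]+2,ys[0]+8,ys[0]+14): x=np.where(K[y,300:345])[0]+300; print(y,x.min(),x.max())
# top/scene
for n,f,u in(("top","pics/top2.png",(.537,.038)),("scene","pics/sc2.png",(.537,.038))):
    a=cv2.imread(f); p=proj([[*u,.075]],n)[0]; g=cv2.cvtColor(a,cv2.COLOR_BGR2GRAY); x,y=p.astype(int); w=g[y-9:y+10,x-11:x+12]
    mm=np.zeros(g.shape,bool); mm[y-9:y+10,x-11:x+12]=w<np.percentile(w,5)+18
    for ar,r,c in blobs(mm,15): print(n,p,ar,r[0],r[1],plane([r[0]],.075,n))
E
```

```text
(246.0, 238.5) [0.5075 0.0065 0.075 ]
(174.5, 236.5) [0.5035 0.0604 0.075 ]
(244.0, 151.5) [0.5712 0.011  0.075 ]
(168.00001525878906, 149.00001525878906) [0.568  0.0648 0.075 ]
mean [0.53756776 0.0356934  0.075     ]
bladebottom exp px [[319.94660732 261.81250021]
 [319.54626301 353.76323273]]
246 316 324
252 316 324
258 316 325
top [305.54169388 236.10213967] 139.0 (308.5000305175781, 234.00003051757812) (12.020814895629883, 19.091880798339844) [[0.54114941 0.03191885 0.075     ]]
scene [336.83872953 227.17775357] 54.0 (336.5, 229.0) (6.0, 11.0) [[0.54010856 0.0327392  0.075     ]]
```

```bash
python3 -m jog '[[0.7,4.3,0,0,0,-0.03],[1.3,8.3,0,0,0,-0.03],[1.3,8.3,-2.5,0,0,-0.03],[1.3,8.3,-4.5,0,0,-0.03],[1.3,8.3,-4.5,0,0,-0.03]]'
python3 - <<'E'
from h import *
T=pose(); im=get_image("wrist")[:,:,::-1]; cv2.imwrite("pics/w3.png",im); np.save("w3.npy",T); print(T.round(4).tolist())
A=lambda x,y,z:T[:3,3]+T[:3,:3]@[x,y,z]
print("bore exp",proj([[.5376,.0357,.075]],"wrist",T),"blade +x bottom edge, z=.056",proj([A(.012,-.003,.056),A(.012,.003,.056),A(.012,0,.042)],"wrist",T))
cv2.imwrite("pics/w3c.png",cv2.resize(im[130:330,190:450],(780,600),interpolation=cv2.INTER_CUBIC))
cv2.imwrite("pics/top3.png",get_image("top")[:,:,::-1]);cv2.imwrite("pics/sc3.png",get_image("scene")[:,:,::-1])
E
```

```text
t: 4.1
eef_pos: [0.5352, 0.0324, 0.1607]
orientation: [0.0, 0.999, 0.033, -0.003]
wrist_force: [-0.0, 0.0, -2.9]
finger_gap: 0.0109
grip_force: 79.5
[[0.9978, 0.0666, -0.0056, 0.5352], [0.0666, -0.9978, -0.0008, 0.0324], [-0.0057, 0.0004, -1.0, 0.1607], [0.0, 0.0, 0.0, 1.0]]
bore exp [[314.93778259 239.60329894]] blade +x bottom edge, z=.056 [[314.31319671 240.89004659]
 [325.52215138 240.89029144]
 [319.86569198 249.56570998]]
```

View pics/w3c.png

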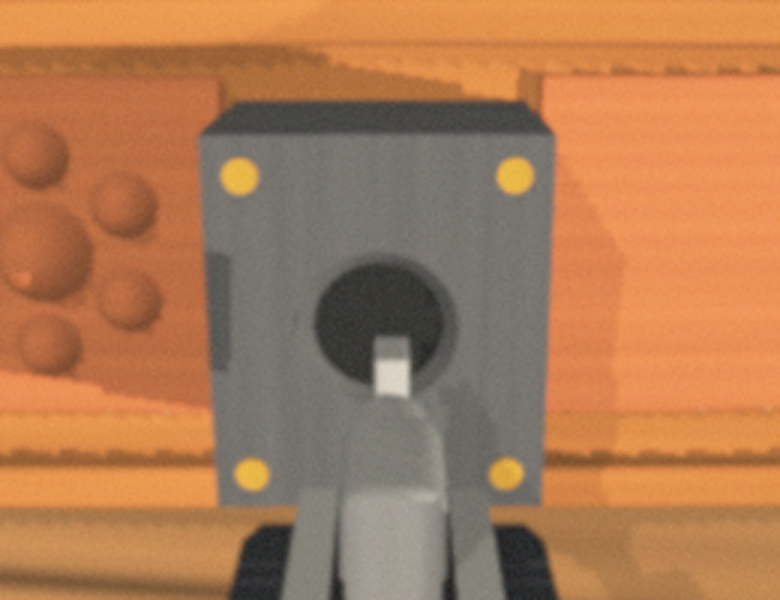

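The bore's outer rim is centred near crop (386,318), which is px (318.7,236). The blade tip centre is near crop (392,338), px (320.7,242.5). I'll compute the offset.

```bash
python3 - <<'E'
from h import *
T=np.load("w3.npy"); im=cv2.imread("pics/w3.png"); h=cv2.cvtColor(im,cv2.COLOR_BGR2HSV)
p=plane([[318.7,236],[190+315/3,236],[190+457/3,236],[318.7,130+252/3]],.075,"wrist",T); print("bore",p.round(4).tolist())
sc=[]
roi=np.zeros(im.shape[:2],bool); roi[170:300,255:380]=1
for ar,r,c in blobs((h[...,0]>15)&(h[...,0]<35)&(h[...,1]>120)&(h[...,2]>120)&roi,15): sc.append(plane([r[0]],.075,"wrist",T)[0])
sc=np.array(sc); print("screws",sc.round(4).tolist(),sc.mean(0))
roi[:]=0; roi[210:262,290:345]=1
for ar,r,c in blobs((h[...,2]<60)&roi,200): print("dark",ar,cv2.boundingRect(c),plane([[cv2.boundingRect(c)[0]+cv2.boundingRect(c)[2]/2,236]],.078,"wrist",T))
b=plane([[320.7,242]],T[2,3]-.056,"wrist",T)[0]; tip=b-T[:3,:3]@[.012,0,0]; print("key bottom centre",tip,"TCP axis",(T[:3,3]+T[:3,:3]@[0,0,.056]))
# scene/top relative
for n,f in(("top","pics/top3.png"),("scene","pics/sc3.png")):
    print(n, proj([[.5376,.0357,.075],tip+[0,0,.03]],n).round(1).tolist())
E
```

```text
bore [[0.5401, 0.0335, 0.075], [0.5391, 0.048, 0.075], [0.541, 0.0191, 0.075], [0.5539, 0.0344, 0.075]]
screws [[0.5072, 0.0062, 0.075], [0.5035, 0.0602, 0.075], [0.5675, 0.0645, 0.075], [0.5714, 0.0106, 0.075]] [0.53741991 0.03535132 0.075     ]
dark 912.5 (296, 219, 42, 38) [[0.54096191 0.03461961 0.078     ]]
key bottom centre [0.53426424 0.03194391 0.10473654] TCP axis [0.534838   0.03240178 0.10466921]
top [[306.7, 235.8], [307.5, 234.8]]
scene [[336.4, 227.8], [334.8, 205.5]]
```

```bash
python3 -m jog '[[0.3,0.3,0,0,0,0],[0.3,0.3,-1,0,0,0],[0.3,0.3,-2,0,0,0],[0.3,0.3,-2.5,0,0,0],[0.3,0.3,-2.5,0,0,0]]'
python3 -m jog '[[0,0,-0.3,0,0,0],[0,0,-0.6,0,0,0],[0,0,-0.8,0,0,0],[0,0,-0.8,0,0,0],[0,0,-0.8,0,0,0]]'
```

```text
t: 4.75
eef_pos: [0.539, 0.037, 0.1369]
orientation: [0.0, 0.999, 0.034, -0.001]
wrist_force: [-0.4, 0.7, -1.0]
finger_gap: 0.0109
grip_force: 79.5
t: 5.25
eef_pos: [0.54, 0.037, 0.1302]
orientation: [0.0, 0.999, 0.034, -0.0]
wrist_force: [-0.7, -0.6, -1.7]
finger_gap: 0.0105
grip_force: 79.7
```

```bash
python3 -m jog '[[0,0,-0.15,0,0,0],[0,0,-0.3,0,0,0],[0,0,-0.3,0,0,0]]'; python3 -m jog '[[0,0,-0.15,0,0,0],[0,0,-0.3,0,0,0],[0,0,-0.3,0,0,0]]'
```

```text
t: 5.55
eef_pos: [0.54, 0.0369, 0.1271]
orientation: [0.0, 0.999, 0.034, -0.0]
wrist_force: [-0.2, 0.1, -1.2]
finger_gap: 0.0105
grip_force: 79.6
t: 5.85
eef_pos: [0.54, 0.037, 0.124]
orientation: [0.0, 0.999, 0.034, -0.0]
wrist_force: [-2.1, -1.3, -1.8]
finger_gap: 0.0106
grip_force: 79.5
```

```bash
python3 -m jog '[[0,0,-0.15,0,0,0],[0,0,-0.3,0,0,0],[0,0,-0.3,0,0,0]]'; python3 -m jog '[[0,0,-0.1,0,0,0],[0,0,-0.2,0,0,0],[0,0,-0.2,0,0,0]]'
```

```text
t: 6.15
eef_pos: [0.54, 0.037, 0.121]
orientation: [0.0, 0.999, 0.034, -0.0]
wrist_force: [-0.7, -0.9, -2.5]
finger_gap: 0.0112
grip_force: 79.5
t: 6.45
eef_pos: [0.54, 0.037, 0.1191]
orientation: [0.0, 0.999, 0.034, -0.0]
wrist_force: [-2.0, -1.8, -1.9]
finger_gap: 0.0109
grip_force: 79.6
```

```bash
python3 -m jog '[[0,0,-0.1,0,0,0],[0,0,-0.15,0,0,0],[0,0,-0.15,0,0,0]]'; python3 -m jog '[[0,0,-0.1,0,0,0],[0,0,-0.15,0,0,0],[0,0,-0.15,0,0,0]]'
```

```text
t: 6.75
eef_pos: [0.54, 0.037, 0.1177]
orientation: [0.0, 0.999, 0.034, -0.0]
wrist_force: [-2.4, -1.5, -1.2]
finger_gap: 0.0107
grip_force: 79.7
t: 7.05
eef_pos: [0.54, 0.037, 0.1162]
orientation: [0.0, 0.999, 0.034, -0.0]
wrist_force: [-2.9, -0.7, -0.6]
finger_gap: 0.0106
grip_force: 79.7
```

```bash
python3 -m jog '[[-0.05,-0.03,-0.1,0,0,0],[-0.05,-0.03,-0.15,0,0,0],[-0.05,-0.03,-0.15,0,0,0]]'; python3 -m jog '[[0,0,-0.1,0,0,0],[0,0,-0.15,0,0,0],[0,0,-0.15,0,0,0]]'
```

```text
t: 7.35
eef_pos: [0.5399, 0.0369, 0.1148]
orientation: [-0.0, 0.999, 0.034, 0.0]
wrist_force: [-1.2, -0.3, -0.7]
finger_gap: 0.0105
grip_force: 79.8
t: 7.65
eef_pos: [0.5399, 0.0369, 0.1132]
orientation: [-0.0, 0.999, 0.034, 0.0]
wrist_force: [-1.0, -1.4, -1.7]
finger_gap: 0.0108
grip_force: 79.8
```

```bash
python3 -m jog '[[0,0,-0.1,0,0,0],[0,0,-0.2,0,0,0],[0,0,-0.2,0,0,0]]'; python3 -m jog '[[0,0,-0.1,0,0,0],[0,0,-0.2,0,0,0],[0,0,-0.2,0,0,0]]'
```

```text
t: 7.95
eef_pos: [0.5399, 0.0369, 0.1112]
orientation: [-0.0, 0.999, 0.034, 0.0]
wrist_force: [-0.1, -0.7, -1.4]
finger_gap: 0.0106
grip_force: 79.8
t: 8.25
eef_pos: [0.5398, 0.0368, 0.1092]
orientation: [-0.0, 0.999, 0.034, 0.0]
wrist_force: [-0.5, -0.4, -1.2]
finger_gap: 0.011
grip_force: 79.7
```

No contact force yet, even though the key's lower end should be below the barrel face. Either the slot happened to line up, or something else is going on. I'll check by eye.

```bash
python3 - <<'E'
from h import *
T=pose(); w=get_image("wrist")[:,:,::-1]; s=get_image("scene")[:,:,::-1]; np.save("w4.npy",T)
a=cv2.resize(w[130:380,190:450],(390,375),interpolation=cv2.INTER_CUBIC)
b=cv2.resize(s[130:280,270:426],(390,375),interpolation=cv2.INTER_CUBIC)
cv2.imwrite("pics/w4.png",w); cv2.imwrite("pics/c4.png",np.hstack([a,b]))
h=cv2.cvtColor(w,cv2.COLOR_BGR2HSV); roi=np.zeros(w.shape[:2],bool); roi[130:360,200:440]=1
for ar,r,c in blobs((h[...,0]>15)&(h[...,0]<35)&(h[...,1]>120)&(h[...,2]>120)&roi,15): print(r[0],plane([r[0]],.075,"wrist",T)[0].round(4))
E
```

```text
(379.4706115722656, 337.88238525390625) [0.5079 0.0035 0.075 ]
(380.5, 220.0) [0.5711 0.0105 0.075 ]
(265.0, 220.0) [0.5674 0.0645 0.075 ]
```

View pics/c4.png

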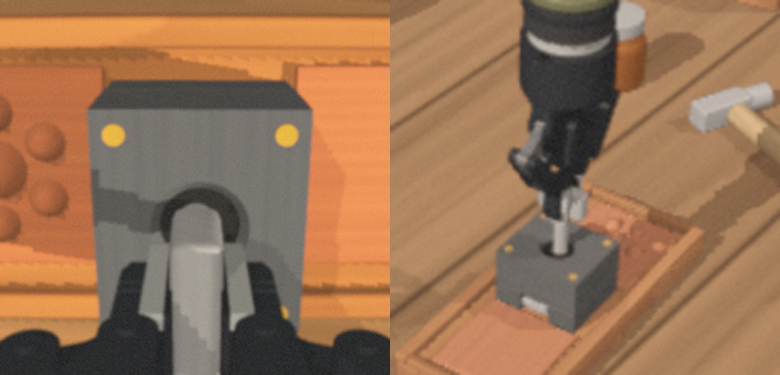

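The key shaft stands in the bore in both views. I'll keep lowering gently.

```bash
python3 -m jog '[[0,0,-0.1,0,0,0],[0,0,-0.2,0,0,0],[0,0,-0.2,0,0,0]]'; python3 -m jog '[[0,0,-0.1,0,0,0],[0,0,-0.15,0,0,0],[0,0,-0.15,0,0,0]]'; python3 -m jog '[[0,0,-0.1,0,0,0],[0,0,-0.15,0,0,0],[0,0,-0.15,0,0,0]]'
```

```text
t: 8.65
eef_pos: [0.5397, 0.0368, 0.1072]
orientation: [-0.0, 0.999, 0.034, 0.0]
wrist_force: [0.2, -0.5, -1.4]
finger_gap: 0.0107
grip_force: 79.6
t: 8.95
eef_pos: [0.5397, 0.0368, 0.1057]
orientation: [-0.0, 0.999, 0.034, 0.0]
wrist_force: [-0.8, 0.3, -1.5]
finger_gap: 0.0111
grip_force: 79.6
t: 9.25
eef_pos: [0.5399, 0.0368, 0.1051]
orientation: [-0.0, 0.999, 0.034, 0.0]
wrist_force: [-2.1, -0.2, 4.2]
finger_gap: 0.0108
grip_force: 80.6
```

Contact came at TCP z 0.105, so the key's lower end is at about 0.047, which matches the slot floor. It dropped straight in because the slot happened to be aligned. Next I'll turn it anticlockwise, towards +y where the relief is, and watch the bolt.

```bash
python3 -m jog '[[0,0,0.1,0,0,0.08],[0,0,0.1,0,0,0.16],[0,0,0.1,0,0,0.24],[0,0,0.1,0,0,0.32],[0,0,0.1,0,0,0.4]]'
python3 - <<'E'
from h import *
s=env.observe(); print(s["joint_pos"].round(2),s["wrist_torque"].round(3)); T=pose(); w=get_image("wrist")[:,:,::-1]; t=get_image("top")[:,:,::-1]; s=get_image("scene")[:,:,::-1]
print(np.arctan2(T[1,0],T[0,0]))
cv2.imwrite("pics/top5.png",t);cv2.imwrite("pics/sc5.png",s)
a=cv2.imread("pics/sc0.png") if 0 else cv2.imread("pics/scene0.png")
for n,im0,im1 in(("top",cv2.imread("pics/top0.png"),t),("scene",a,s)):
  for y in(.078,-.004):
    p=proj([[.5376-.068*(y-.0354),y,.034]],n)[0].round().astype(int); print(n,y,p,cv2.absdiff(im0,im1)[p[1]-4:p[1]+5,p[0]-4:p[0]+5].mean())
E
```

```text
t: 9.75
eef_pos: [0.5399, 0.0362, 0.1052]
orientation: [0.001, 0.972, 0.233, 0.0]
wrist_force: [0.7, -2.7, 0.0]
finger_gap: 0.0106
grip_force: 79.6
[ 0.07  0.37 -0.32  0.88 -0.    2.74] [-0.42   0.091 -0.144]
0.47133847873677526
top 0.078 [287 239] 18.477366255144034
top -0.004 [326 236] 17.181069958847736
scene 0.078 [346 232] 3.1481481481481484
scene -0.004 [325 253] 5.090534979423868
```

The torque about z reads -0.144 N m, so the barrel is turning. Joint 6 is at 2.74, though, so I'll run out of wrist travel. I'll check the bolt's direction first, then regrasp the key with the tool half a turn back.

```bash
python3 - <<'E'
from h import *
f=lambda p,n,b:cv2.resize(cv2.imread(p)[b[0]:b[1],b[2]:b[3]],n,interpolation=cv2.INTER_CUBIC)
B=(205,285,295,375); C=(205,270,265,345)
cv2.imwrite("pics/c5.png",np.vstack([np.hstack([f("pics/scene0.png",(360,300),B),f("pics/sc5.png",(360,300),B)]),np.hstack([f("pics/top0.png",(360,290),C),f("pics/top5.png",(360,290),C)])]))
E
```

```text
(no output)
```

View pics/c5.png

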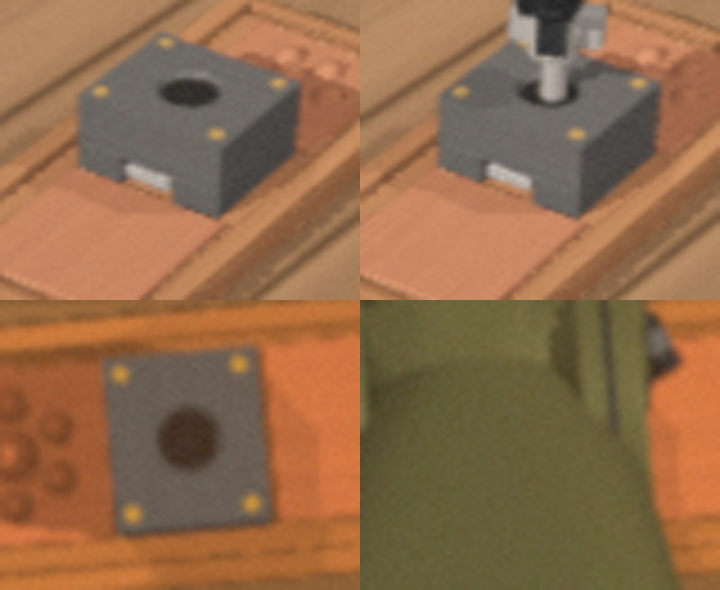

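The near (-y) bolt end looks slightly recessed compared with before, which fits travel towards +y. I'll turn a bit more, then release and regrasp half a turn back.

```bash
python3 -m jog '[[0,0,0,0,0,0.08],[0,0,0,0,0,0.16],[0,0,0,0,0,0.24],[0,0,0,0,0,0.3],[0,0,0,0,0,0.3]]'
python3 - <<'E'
from h import *
s=env.observe(); print(s["joint_pos"].round(3),s["wrist_torque"].round(3))
T=pose(); print(np.arctan2(T[1,0],T[0,0]))
def tab(im):
    h=cv2.cvtColor(im,cv2.COLOR_BGR2HSV); m=np.zeros(h.shape[:2],bool); m[240:262,318:345]=1
    m&=(h[...,1]<50)&(h[...,2]>140); y,x=np.where(m); return len(x),x.mean(),y.mean()
im=get_image("scene")[:,:,::-1]; cv2.imwrite("pics/sc6.png",im)
for i in(cv2.imread("pics/scene0.png"),cv2.imread("pics/sc5.png"),im): print(tab(i))
P=lambda y:proj([[.5376-.068*(y-.0354),y,.032]],"scene")[0].round(1)
print(P(.0005),P(.0105))
E
```

```text
t: 10.4
eef_pos: [0.5397, 0.0366, 0.1052]
orientation: [0.0, 0.927, 0.374, -0.0]
wrist_force: [1.0, -0.0, -0.9]
finger_gap: 0.011
grip_force: 79.6
[ 0.068  0.371 -0.323  0.877 -0.     2.442] [-0.374 -0.031 -0.07 ]
0.7670517701006283
(36, np.float64(327.5), np.float64(251.5))
(35, np.float64(327.57142857142856), np.float64(251.37142857142857))
(18, np.float64(328.8888888888889), np.float64(251.11111111111111))
[326.6 252.1] [329.3 249.6]
```

Joint 6 actually decreases on this turn (2.74 to 2.44), so no regrasp is needed. The bolt tab on the -y side is receding, so the direction is right and I'll keep turning.

```bash
python3 -m jog '[[0,0,0,0,0,0.08],[0,0,0,0,0,0.16],[0,0,0,0,0,0.22],[0,0,0,0,0,0.22]]'
cat > q.py <<'E'
from h import *
s=env.observe(); T=pose(); print(s["joint_pos"].round(2),s["wrist_torque"].round(3),np.arctan2(T[1,0],T[0,0]))
E
python3 q.py; python3 -m jog '[[0,0,0,0,0,0.06],[0,0,0,0,0,0.12],[0,0,0,0,0,0.12]]'; python3 q.py
```

```text
t: 10.85
eef_pos: [0.5395, 0.0369, 0.1052]
orientation: [-0.0, 0.881, 0.474, -0.0]
wrist_force: [-0.1, -0.0, -1.5]
finger_gap: 0.0108
grip_force: 79.5
[ 0.07  0.37 -0.32  0.88  0.    2.22] [-0.203  0.06  -0.107] 0.9869900906303851
t: 11.15
eef_pos: [0.5394, 0.0371, 0.1052]
orientation: [-0.0, 0.851, 0.526, -0.0]
wrist_force: [-1.4, 0.1, -2.5]
finger_gap: 0.0106
grip_force: 79.5
[ 0.07  0.37 -0.32  0.88  0.    2.1 ] [-0.03   0.183 -0.092] 1.1066231423940625
```

```bash
python3 -m jog '[[0,0,0,0,0,0.04],[0,0,0,0,0,0.08],[0,0,0,0,0,0.08]]'; python3 q.py; python3 -m jog '[[0,0,0,0,0,0.03],[0,0,0,0,0,0.06],[0,0,0,0,0,0.06]]'; python3 q.py
```

```text
t: 11.45
eef_pos: [0.5393, 0.0371, 0.1052]
orientation: [-0.0, 0.829, 0.559, -0.0]
wrist_force: [-0.6, 0.6, -1.6]
finger_gap: 0.0109
grip_force: 79.5
[ 0.07  0.37 -0.32  0.88  0.    2.02] [ 0.097  0.215 -0.081] 1.1863364739382871
t: 11.75
eef_pos: [0.5393, 0.037, 0.1052]
orientation: [-0.0, 0.811, 0.585, -0.0]
wrist_force: [-1.2, 1.5, -2.2]
finger_gap: 0.0109
grip_force: 79.5
[ 0.07  0.37 -0.32  0.88  0.    1.96] [ 0.328  0.325 -0.1  ] 1.2490418477669143
```

```bash
python3 -m jog '[[0,0,0,0,0,0.04],[0,0,0,0,0,0.06],[0,0,0,0,0,0.06]]'; python3 q.py; python3 -m jog '[[0,0,0,0,0,0.03],[0,0,0,0,0,0.06],[0,0,0,0,0,0.06]]'; python3 q.py
python3 - <<'E'
from h import *
s=get_image("scene")[:,:,::-1]; cv2.imwrite("pics/sc7.png",s)
B=(205,285,295,385)
f=lambda im:cv2.resize(im[B[0]:B[1],B[2]:B[3]],(400,360),interpolation=cv2.INTER_CUBIC)
cv2.imwrite("pics/c7.png",np.hstack([f(cv2.imread("pics/sc6.png")),f(s)]))
E
```

```text
t: 12.05
eef_pos: [0.5393, 0.037, 0.1052]
orientation: [-0.0, 0.794, 0.609, -0.0]
wrist_force: [-1.5, 2.2, -2.6]
finger_gap: 0.0111
grip_force: 79.5
[ 0.07  0.37 -0.32  0.88  0.    1.9 ] [ 0.391  0.529 -0.15 ] 1.3085103492412173
t: 12.35
eef_pos: [0.5392, 0.037, 0.1052]
orientation: [-0.001, 0.775, 0.633, -0.0]
wrist_force: [-2.6, 2.4, -1.4]
finger_gap: 0.0108
grip_force: 79.6
[ 0.07  0.37 -0.32  0.88  0.    1.84] [ 0.636  0.711 -0.115] 1.3697105032901449
```

View pics/c7.png

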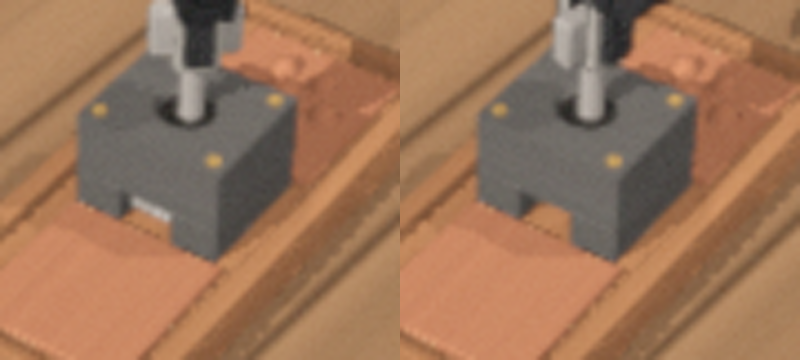

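The bolt tab has disappeared inside the bridge, so it has moved well to +y. I'll go on until the stop shows in the torque.

```bash
python3 -m jog '[[0,0,0,0,0,0.02],[0,0,0,0,0,0.04],[0,0,0,0,0,0.04]]'; python3 q.py; python3 -m jog '[[0,0,0,0,0,0.02],[0,0,0,0,0,0.04],[0,0,0,0,0,0.04]]'; python3 q.py
```

```text
t: 12.7
eef_pos: [0.5393, 0.037, 0.1052]
orientation: [-0.0, 0.762, 0.648, -0.0]
wrist_force: [-3.6, 3.2, -0.3]
finger_gap: 0.0106
grip_force: 79.7
[ 0.07  0.37 -0.32  0.88  0.    1.8 ] [ 0.778  0.923 -0.31 ] 1.409164037639203
t: 13.0
eef_pos: [0.5393, 0.0369, 0.1052]
orientation: [-0.0, 0.749, 0.663, -0.0]
wrist_force: [-4.5, 2.8, -1.6]
finger_gap: 0.0107
grip_force: 80.1
[ 0.07  0.37 -0.32  0.88  0.    1.76] [ 0.886  0.983 -0.727] 1.448980888785809
```

The stop is felt at yaw of about 1.4, with torque rising to 0.73 N m. I'll ease the torque and side load, seat the key on the floor, and then release.

```bash
python3 -m jog '[[-0.04,0.03,0,0,0,-0.03],[-0.04,0.03,-0.05,0,0,-0.05],[-0.04,0.03,-0.1,0,0,-0.05],[-0.04,0.03,-0.1,0,0,-0.05]]'; python3 q.py
```

```text
t: 13.4
eef_pos: [0.5393, 0.037, 0.1051]
orientation: [0.0, 0.765, 0.644, 0.0]
wrist_force: [-4.1, 2.3, 3.9]
finger_gap: 0.0108
grip_force: 80.8
[ 0.07  0.37 -0.32  0.88 -0.    1.81] [ 0.642  1.254 -0.198] 1.3995839303124549
```

```bash
python3 -m jog '[[-0.04,0.03,0,0,0,0],[-0.08,0.05,0,0,0,0],[-0.08,0.05,0,0,0,0]]'; python3 q.py
```

```text
t: 13.7
eef_pos: [0.5392, 0.0371, 0.1051]
orientation: [0.001, 0.765, 0.644, 0.0]
wrist_force: [-3.7, 0.9, 6.0]
finger_gap: 0.0109
grip_force: 80.7
[ 0.07  0.37 -0.33  0.87 -0.    1.81] [ 0.257  0.987 -0.152] 1.3989412515014765
```

```bash
python3 -m jog '[[-0.05,0.02,0.1,0,0,0],[-0.12,0.02,0.1,0,0,0],[-0.12,0.02,0.1,0,0,0],[-0.12,0.02,0.05,0,0,0],[-0.12,0.02,0.03,0,0,0]]'; python3 q.py
```

```text
t: 14.2
eef_pos: [0.5386, 0.0373, 0.1051]
orientation: [0.001, 0.765, 0.644, 0.001]
wrist_force: [1.6, -1.9, 1.2]
finger_gap: 0.0105
grip_force: 80.0
[ 0.07  0.37 -0.33  0.87 -0.    1.81] [-0.288 -0.303 -0.157] 1.3985234514516136
```

```bash
python3 -m jog '[[0,0,0,0,0,0],[0,0,0,0,0,0],[0,0,0,0,0,0]]' 0 20; python3 -m jog '[[0,0,0,0,0,0],[0,0,0,0,0,0],[0,0,0,0,0,0],[0,0,0,0,0,0]]' 50; python3 q.py
python3 - <<'E'
from h import *
T=pose(); w=get_image("wrist")[:,:,::-1]; s=get_image("scene")[:,:,::-1]
a=cv2.resize(w[130:430,180:460],(392,420),interpolation=cv2.INTER_CUBIC)
b=cv2.resize(s[150:290,270:400],(390,420),interpolation=cv2.INTER_CUBIC)
cv2.imwrite("pics/c8.png",np.hstack([a,b])); cv2.imwrite("pics/w8.png",w)
E
```

```text
t: 14.5
eef_pos: [0.5385, 0.0374, 0.1051]
orientation: [0.001, 0.765, 0.644, 0.001]
wrist_force: [3.3, -2.9, 1.6]
finger_gap: 0.0106
grip_force: 79.9
t: 14.9
eef_pos: [0.5366, 0.038, 0.1043]
orientation: [-0.001, 0.765, 0.644, -0.0]
wrist_force: [0.0, 0.2, -0.1]
finger_gap: 0.0427
grip_force: 0.0
[ 0.07  0.37 -0.33  0.87  0.    1.81] [ 0.069 -0.006  0.004] 1.3991275674468295
```

View pics/c8.png

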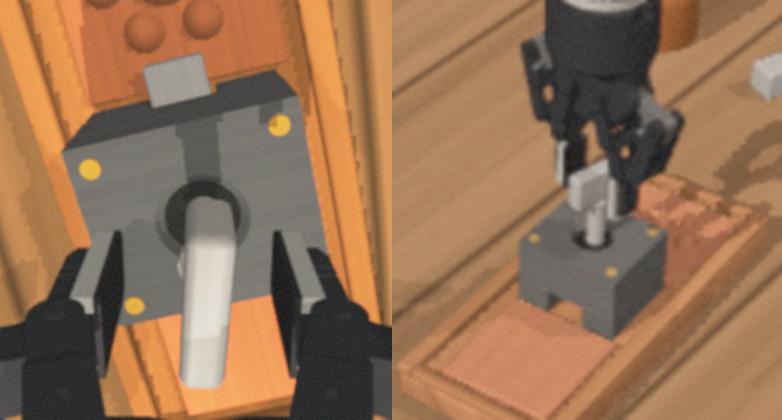

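The grey bolt tab now reaches out on the relief side, at crop (178,80), and the key stands free between the open fingers. I'll withdraw straight up.

```bash
python3 -m jog '[[0,0,1,0,0,0],[0,0,3,0,0,0],[0,0,6,0,0,0],[0,0,10,0,0,0],[0,0,14,0,0,0]]'; python3 -m jog '[[-2,0,2,0,0,0],[-5,0,2,0,0,0],[-5,0,2,0,0,0],[-5,0,2,0,0,0]]'
python3 - <<'E'
from h import *
s=env.observe(); print(s["wrist_force"].round(1))
# scene: grey-white key grip now; tip vs shaft
T=pose(); w=get_image("wrist")[:,:,::-1]; sc=get_image("scene")[:,:,::-1]; cv2.imwrite("pics/w9.png",w); cv2.imwrite("pics/sc9.png",sc)
for n,im,TT in(("scene",sc,None),("wrist",w,T)):
    e=proj([[.5378,.0354,.135],[.5378,.0354,.122],[.5378,.0354,.08]],n,TT); print(n,"exp top/mid/mouth",e.round(1).tolist())
    h=cv2.cvtColor(im,cv2.COLOR_BGR2HSV); m=(h[...,1]<45)&(h[...,2]>130)
    x0,y0=e[1].astype(int); r=np.zeros(m.shape,bool); r[max(0,y0-60):y0+60,max(0,x0-60):x0+60]=1
    for ar,rc,c in blobs(m&r,20): print(ar,np.round(rc[0],1),np.round(rc[1],1),round(rc[2]),plane([rc[0]],.122,n,TT).round(4))
# bolt tab in wrist view on z=.036: extents
p=proj([[.5353,.0698,.036],[.534,.086,.036]],"wrist",T); print("tab px",p.round(1).tolist())
E
```

```text
t: 15.5
eef_pos: [0.5367, 0.0378, 0.2465]
orientation: [-0.0, 0.765, 0.644, -0.0]
wrist_force: [0.9, 0.9, 0.2]
finger_gap: 0.0424
grip_force: 0.0
t: 15.9
eef_pos: [0.4871, 0.0378, 0.2655]
orientation: [0.0, 0.765, 0.644, 0.001]
wrist_force: [0.5, -0.4, 0.7]
finger_gap: 0.0429
grip_force: 0.0
[ 0.5 -0.4  0.7]
scene exp top/mid/mouth [[337.2, 205.3], [337.1, 210.3], [336.5, 226.1]]
251.0 [335.9 214.5] [16.6 29.7] 20 [[0.5443 0.0228 0.122 ]]
58.5 [393.  175.5] [13.  6.] 90 [[0.5577 0.2142 0.122 ]]
wrist exp top/mid/mouth [[390.2, 216.2], [387.3, 211.9], [379.2, 200.2]]
835.5 [390.9 213.1] [16.4 57.4] 6 [[0.5404 0.0341 0.122 ]]
91.0 [364. 154.] [ 6. 24.] 90 [[0.5265 0.0811 0.122 ]]
tab px [[365.1, 155.5], [361.2, 138.4]]
```

The key is upright, with its grip within about 3 mm of where it should be. One last numeric check of how far the bolt has travelled.

```bash
python3 - <<'E'
from h import *
w=cv2.imread("pics/w9.png"); h=cv2.cvtColor(w,cv2.COLOR_BGR2HSV)
for r in range(126,176,2): print(r,w[r,363].tolist(),h[r,363,1])
T=pose()
B=np.array([np.cos(.068),np.sin(.068)]); Y=np.array([-B[1],B[0]]); c=np.array([.5376,.0354])
for r in range(132,172,4):
    print(r,[round(float((plane([[363,r]],z,"wrist",T)[0,:2]-c)@Y),4) for z in(.036,.075)])
E
```

```text
126 [64, 105, 183] 166
128 [64, 108, 186] 167
130 [67, 106, 185] 163
132 [71, 108, 185] 157
134 [71, 114, 189] 159
136 [67, 108, 185] 163
138 [97, 115, 162] 102
140 [139, 146, 154] 25
142 [144, 150, 159] 24
144 [147, 155, 161] 22
146 [140, 148, 153] 22
148 [138, 146, 151] 22
150 [145, 153, 158] 21
152 [143, 150, 158] 24
154 [141, 148, 156] 25
156 [111, 117, 121] 21
158 [61, 63, 64] 12
160 [67, 68, 72] 18
162 [91, 95, 100] 23
164 [105, 112, 115] 22
166 [109, 113, 116] 15
168 [111, 113, 117] 13
170 [109, 115, 118] 19
172 [111, 116, 119] 17
174 [106, 115, 117] 24
132 [0.056, 0.0586]
136 [0.0525, 0.0554]
140 [0.0489, 0.0522]
144 [0.0454, 0.049]
148 [0.0418, 0.0458]
152 [0.0382, 0.0426]
156 [0.0345, 0.0393]
160 [0.0309, 0.0361]
164 [0.0272, 0.0328]
168 [0.0235, 0.0295]
```

The bolt end is at board y of about 0.050, which is 15 mm past the bridge side and so at its stop. I'm handing in.

```bash
python3 -c "
from rig import ticket
print(ticket.sign_off())"
```

```text
the job is handed in; nothing more can be done
None
```

The job is handed in (no verdict came back): the bolt is about 15 mm over the relief plate, at its stop, and the key stands upright in the lock, released, with the arm clear; the slot happened to line up, so the key dropped in without any feeling for it.

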